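Fit a cover plate over two dowels and lock it with a slide-in retaining clip

TASK

Fit the grey cover plate onto the blue fixture: lower it in the gripper so that both dowel pins enter its holes at once, and keep hold of it until it lies flush on the seat. Then lay the brass retaining clip on the cover and push it sideways, open end first, under the head of the grooved stud until it is fully home, and let go. Leave the turned housing, the V-block and the small gauge block where they are.

Things in the scene. Friction and masses are not known exactly. Their poses are not given: they have to be found in the camera images.
- fixture_seat (a point): Centre of the flat seat of the fixture (which is fixed to the surface plate): a blue block 50 mm (x) by 130 mm (y), its top 36 mm above the surface plate, on a dark steel foot 90 x 160 x 10 mm with four cap screws. The point lies at seat height on the axis of the stud; z is up, y runs along the line of the two dowels. The cover lies flush on this face.
- pin_left (a point): Tip of the dowel pin at the fixture's +y side: 10 mm diameter, 24 mm tall above the seat, its top 5 mm tapered to 5 mm diameter. It stands 45 mm from the stud axis.
- pin_right (a point): Tip of the like dowel pin at the fixture's -y side, 45 mm from the stud axis.
- stud_groove (a point): Middle of the groove of the stud between the dowels, on its upright axis, 16 mm above the seat. The stud is 10 mm in diameter below and in the groove; its head, 20 mm in diameter and 7 mm thick, has its underside 20 mm and its top 27 mm above the seat. With the cover on, 8 mm are free between the cover's top and the head. Axes as the fixture's. The clip may be pushed in from either long side of the cover.
- cover_center (a point): Centre (half-way up) of the loose grey cover plate, 64 mm (its x) by 130 mm (its y) by 12 mm thick, about 0.28 kg, lying flat on the surface plate at the start. Two through holes of 12 mm at y = +45 and -45 mm take the dowels; a 28 mm hole in the middle clears the stud's head. z is up. It may be fitted either way round. Graspable at its centre across the 64 mm width; the seat is 7 mm narrower than it on each of these sides.
- clip_throat (a point): Where the stud's axis comes to lie in the loose brass retaining clip: a flat horseshoe 5 mm thick, 43 mm wide, about 0.09 kg, half-way up its thickness. Its open slot, 13 mm wide, points along the clip's +x; the slot's closed end lies 5.5 mm behind this point (the 10 mm stud then stands 0.5 mm off it), the round prong tips 18 mm ahead. z is up; it lies flat on the surface plate at the start.
- clip_tab (a point): Grip point in the upright red tab at the closed end of the clip: tab 20 mm long (clip's x), 10 mm thick (clip's y), rising from 5 mm to 43 mm above the clip's underside. The point lies 29 mm above the underside and 27 mm behind (-x) the throat point; axes as the clip's.
- housing: Turned aluminium housing, 46 mm diameter, 38 mm tall, standing loose behind the fixture; origin at the centre of its underside. Leave alone.
- v_block: Steel V-block 33 x 40 x 34 mm, loose behind the fixture; origin at the centre of its underside. Leave alone.
- gauge_block: Small steel gauge block 35 x 20 x 9 mm lying loose on the robot's side of the fixture; origin at the centre of its underside. Leave alone.
Mind the look-alikes: they are no part of the job. There is more than one size of the part that bears clip_throat; the job needs the smallest.

How it is judged (in metres and radians):
On the way:
1. the cover, still touched by the gripper, lies flush on the seat with both dowels in its holes (horizontal distance between cover_center and fixture_seat below 0.004 m and z of cover_center in the frame of fixture_seat below 0.0085 m and angle between the y axis of cover_center and the y axis of fixture_seat, either way round below 0.06 rad and angle between cover_center's own z axis and vertical below 0.04 rad and contact force between the fingers and cover above 0.5 N), for 0.1 s.
At the end, for the whole second after the job is handed in: The cover lies flush on the seat (within 2 mm, level) with both dowels in its holes (either way round); the clip lies flat on it under the stud's head, its throat within 3.5 mm of the stud's axis; both at rest (horizontal distance between cover_center and fixture_seat below 0.004 m and z of cover_center in the frame of fixture_seat below 0.008 m and angle between the y axis of cover_center and the y axis of fixture_seat, either way round below 0.06 rad and angle between cover_center's own z axis and vertical below 0.03 rad and horizontal distance between clip_throat and stud_groove below 0.0035 m and z of clip_throat in the frame of fixture_seat between 0.0125 and 0.0175 m and angle between clip_throat's own z axis and vertical below 0.1 rad and linear speed of each of cover, clip below 0.02 m/s); the robot touches nothing.
It fails at once if a bystander is shoved more than 20 mm (distance of any of housing, v_block, gauge_block from where it was at the start of the episode above 0.02 m).
It also fails if it takes over 72 s, if anything falls off the work surface, if the arm or the gripper's body presses on something with over 40 N, if the wrist force passes 120 N, or if a joint passes its speed limit or range.

ROBOT

A 6-joint arm with a two-finger parallel gripper is mounted at the origin on a cart in front of the work surface, level with it; the furniture and walls round the work are solid. World frame = base frame: x ahead of the robot, y to its left, z up, the work surface at z = 0. Lengths are in mm, angles in rad, forces in N, time in s.
With the tool pointing down it reaches from about 300 to 775 mm from the base axis. Payload 14.6 kg.
Tool frame: the origin (TCP) lies on the centre line of the jaws, within the pads' length; the fingertips stand 8 mm ahead of it and the grasp point (between the pads) lies 11 mm behind it; z points along the fingers, y is the direction in which the jaws open and shut (so a half turn about z gives the same grasp; the last joint's range is limited). The gripper opens to 94 mm and grips with 3 to 60 N. Pads are 16 mm wide; open, the fingers measure 119 mm over their backs; the gripper's body (75 mm by 177 mm) begins 78 mm behind the grasp point.
Start: joints at [1.083, 0.3, 1.521, -0, 1.321, -0.067], TCP at [224.666, 502.01, 213.446] pointing down, gripper open.
Joint ranges: [-3.03, 3.03], [-0.79, 2.21], [0.23, 2.52], [-1.04, 4.18], [0, 3.07], [-2.55, 2.55]. Speed limits (rad/s): [2.22, 2.22, 2.57, 3.14, 3.14, 3.14].

INTERFACE

Orientations are given as [roll, pitch, yaw] about the fixed x, y, z axes, in that order (R = Rz(yaw) Ry(pitch) Rx(roll)).
In Python, from cell import read_state, cams, manip gives the robot as it stands.
- The arm moves only by the shell command python3 -m handwheel 'ROWS' [OPENING] [FORCE]. ROWS is JSON, a list of rows, each a list of 4 numbers: the shift along the tool's x, y, z in m, then the turn about the tool's z in degrees. In form: [[dx, dy, dz, turn], ...]. A call has 1 to 5 rows; each row is the pose to reach, as a shift and turn from the pose measured when the call began, along the tool's axes at that moment; what a row does not reach only later rows make up. A row lasts 1/8 s, in which the tool goes at most 62.5 mm and 10.7 degrees, less where a joint would pass 70% of its speed; a pose out of reach is approached as far as the arm can. A call with a gripper value outside its range is refused whole. OPENING is the closure, from 0 (fully open) to 1 (shut), set as the call begins (- or left out, the last holds). The fingers move at their own pace and stop on an object; FORCE is the grip in N (left out, the last holds). Time passes only in rows, so rows that repeat a pose let the fingers close. It gives the time, the measured TCP pose, the force and the opening at its end, in the units of the state.
- read_state(): the state, without advancing time (a new reading comes with each control period).
- cams.camera(name): name is "side" or "top"; returns the picture (400x640x3 uint8, red, green, blue); there is no depth.
- cams.get_calibration(name): a dict with "vertical_fov" (degrees; the focal length in pixels is half the picture's height over the tangent of half this angle, whatever the lens; pixels are square), "cx", "cy" (the principal point, pixels), "R" (3x3) and "t" (3): a world point X has camera coordinates R X + t. Camera axes: x right, y down, z forward; pixel columns grow to the right and rows downward; lengths in mm; the calibration is good to about 2 mm. A picture is of the moment at which its call begins. get_calibration takes no time and is no camera call.
- manip.sign_off(): hands the job in, once; it reports no verdict.
The state is a dict: "clock": time; "joints": joint angles; "qd": joint speeds; "effort": joint torques, N m; "eef_pos": TCP position; "eef_rot": TCP orientation; "wrist_force": force on the tool from outside, world axes, zero at the start; "moment": the same for the moment, N m; "finger_gap": finger opening in mm.
Only numpy, scipy, OpenCV 4.12 (cv2) and the standard library are available. Lean on these libraries where they do the work, as an engineer would, in place of code of your own. Each camera call takes 0.05 s, during which the arm holds its last target. There are 200 camera calls.

## Working session

There is one attempt and no reset: what is moved stays moved. The work goes in short steps, Python scripts to look and compute and a shell command to move; the robot and the scene stay as the last step left them, time stands still between calls to the robot, and variables do not carry over. Pictures are saved under pics/ and viewed, about 8 in all and at most 12, crops included, and the job is handed in when it is done.

```bash
ls; mkdir -p pics; python3 - <<'E'
from cell import read_state,cams
import cv2
s=read_state();print(s)
for n in("top","side"):
    print(n,cams.get_calibration(n)); cv2.imwrite(f"pics/{n}0.png",cams.camera(n)[:,:,::-1])
E
```

```text
pics
{'clock': 0.0, 'joints': array([ 1.08338752e+00,  3.00495339e-01,  1.52157272e+00,  1.76486140e-05,
        1.32069721e+00, -6.66073769e-02]), 'qd': array([-0.00239954,  0.00040004,  0.0009968 ,  0.00076825, -0.00135982,
       -0.00070382]), 'effort': array([ 2.81815737e-04, -5.31819785e+01, -3.52731335e+01,  7.08423019e-02,
        2.45099701e-02, -3.76970365e-05]), 'eef_pos': array([224.55575008, 501.79694548, 212.87656455]), 'eef_rot': array([-3.14042377e+00, -9.51036855e-05,  2.72078679e+00]), 'wrist_force': array([-0.66492274, -0.28154068, -0.59516762]), 'moment': array([-0.0111582 ,  0.01421377, -0.01983837]), 'finger_gap': 93.9223402514127}
top {'vertical_fov': 51.67436689939845, 'cx': 324.32480819954475, 'cy': 196.96213863502734, 'R': array([[ 0.01473819, -0.99984396, -0.00973877],
       [-0.98151784, -0.0126081 , -0.19095489],
       [ 0.1908023 ,  0.0123731 , -0.9815505 ]]), 't': array([-46.04726837, 566.79857754, 984.49385841])}
side {'vertical_fov': 43.536871413595556, 'cx': 314.2270373324027, 'cy': 201.7328395588818, 'R': array([[ 0.98386242, -0.17891772, -0.00178554],
       [-0.09635231, -0.52137659, -0.8478695 ],
       [ 0.15076794,  0.83435897, -0.53020197]]), 't': array([-577.8588137 ,   98.34773527, 1359.4317374 ])}
```

View pics/top0.png

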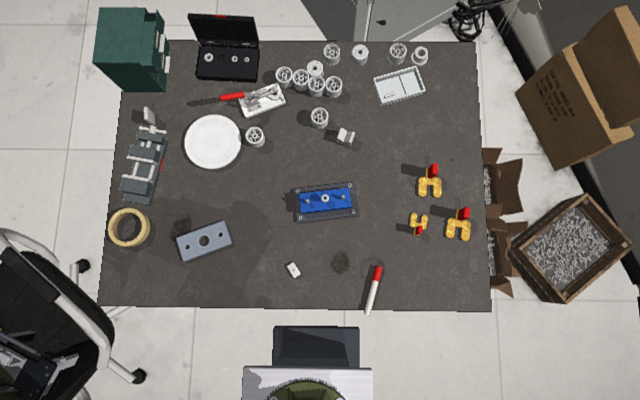

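View pics/side0.png

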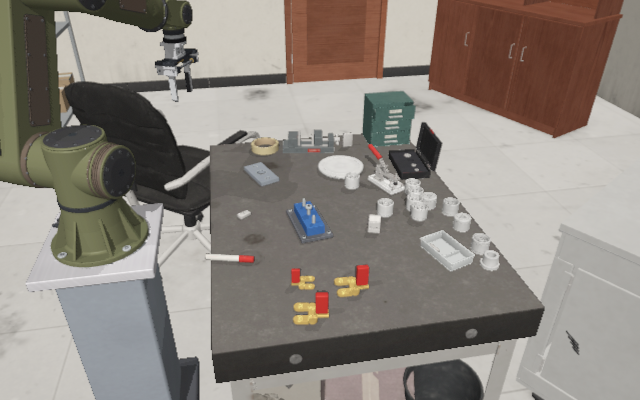

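The top view shows the grey cover at about (204,241), the blue fixture at (325,201) and the gauge block at (293,269). There are three clip candidates: (431,181), (458,223) and (418,223). The one at (418,223) looks smallest, so I'll confirm that in an enlarged mosaic.

```bash
cat > h.py <<'E'
import numpy as np, cv2
from cell import read_state,cams
def K(n):
    c=cams.get_calibration(n); return 200/np.tan(np.radians(c["vertical_fov"]/2)),c["cx"],c["cy"],np.array(c["R"]),np.array(c["t"])
def proj(n,X):
    f,cx,cy,R,t=K(n); p=np.atleast_2d(X)@R.T+t; return p[:,:2]/p[:,2:]*f+[cx,cy]
def back(n,uv,z):
    f,cx,cy,R,t=K(n); uv=np.atleast_2d(uv).astype(float)
    d=np.c_[(uv-[cx,cy])/f,np.ones(len(uv))]@R; o=-R.T@t
    return o+d*((z-o[2])/d[:,2])[:,None]
def crop(im,c0,c1,r0,r1,k): return cv2.resize(im[r0:r1,c0:c1],None,fx=k,fy=k,interpolation=cv2.INTER_CUBIC)
E
python3 - <<'E'
from h import *
T=cv2.imread("pics/top0.png");S=cv2.imread("pics/side0.png")
m=np.zeros((600,800,3),np.uint8)
def put(a,x,y): m[y:y+a.shape[0],x:x+a.shape[1]]=a
put(crop(T,405,480,160,245,5)[:,:375],0,0)      # 375x425
put(crop(T,285,365,175,225,5),380,0)            #400x250
put(crop(T,170,240,210,270,4),380,255)          #280x240
put(crop(S,285,375,260,330,2),0,430)            #180x140
put(crop(S,285,335,195,245,3),190,430)
put(crop(S,240,290,155,195,2),670,255)
cv2.imwrite("pics/m1.png",m)
for n,uv,z in [("top",(204,241),12),("side",(261,174),12),("top",(325,199),63),("side",(309,204),63),("top",(418,223),5),("side",(304,284),5)]:
    print(n,uv,back(n,uv,z).round(1))
E
```

```text
top (204, 241) [[456.2 270.3  12. ]]
side (261, 174) [[457.5 258.5  12. ]]
top (325, 199) [[560.6 -40.1  63. ]]
side (309, 204) [[567.2 -30.7  63. ]]
top (418, 223) [[ 511.2 -282.1    5. ]]
side (304, 284) [[ 510.  -289.4    5. ]]
```

View pics/m1.png

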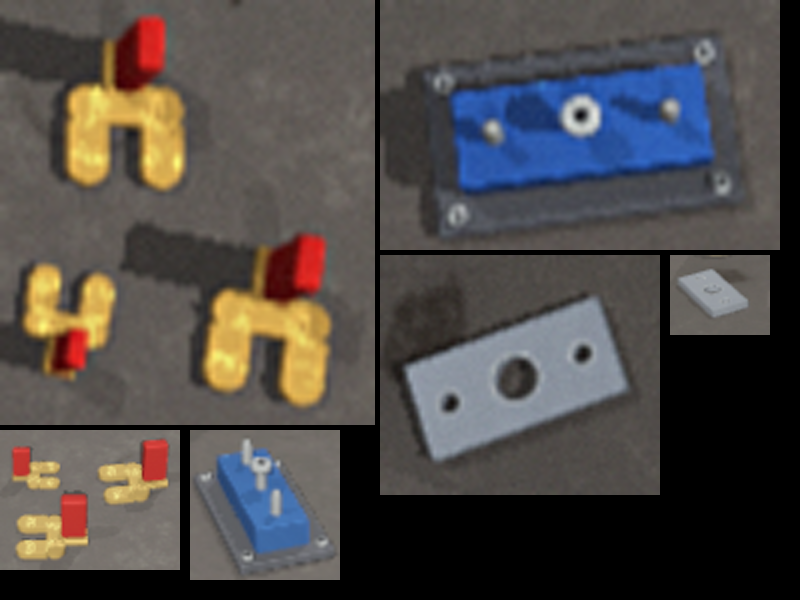

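Named by pixel: the clips at (427,175) and (459,223) both have prongs pointing toward the robot and are about 24 px wide. The one at (418.6,222) is about 18 px wide, which is roughly 42 mm and matches the 43 mm given, so it is the smallest and the right one. Next I'll fit poses from the silhouettes in both cameras.

```bash
cat > fit.py <<'E'
from h import *
from scipy.optimize import minimize
def box(x0,x1,y0,y1,z0,z1): return np.array([[x,y,z] for x in(x0,x1) for y in(y0,y1) for z in(z0,z1)],float)
def cap(x0,x1,y,r,z0,z1):
    a=np.linspace(0,2*np.pi,16,endpoint=False)
    return np.array([[cx+r*np.cos(t),y+r*np.sin(t),z] for cx in(x0,x1) for t in a for z in(z0,z1)])
COVER=[box(-32,32,-65,65,-6,6)]; FIX=[box(-25,25,-65,65,-26,0)]
TAB=[box(-37,-17,-5,5,5-2.5,43-2.5)]
GOLD=[cap(-10,10.5,14,7.5,-2.5,2.5),cap(-10,10.5,-14,7.5,-2.5,2.5),box(-17,-5.5,-14,14,-2.5,2.5)]
def hsv(im): return [a.astype(int) for a in cv2.split(cv2.cvtColor(im,cv2.COLOR_BGR2HSV))]
def mgray(im): h,s,v=hsv(im); return (v>112)&(s<75)
def mblue(im): h,s,v=hsv(im); return (abs(h-111)<12)&(s>130)
def mclip(im): h,s,v=hsv(im); return ((h>12)&(h<32)&(s>90)&(v>90))|(((h<6)|(h>174))&(s>140)&(v>70))
def fit(ims,mf,parts,p0,z,hull=False,pad=14,U=6,cams_=("top","side"),quiet=False):
    D={}
    for n in cams_:
        uv=np.concatenate([proj(n,place(P,p0,z)) for P in parts]); a=np.floor(uv.min(0)-pad).astype(int); b=np.ceil(uv.max(0)+pad).astype(int); a=np.maximum(a,0)
        m=mf(ims[n][a[1]:b[1],a[0]:b[0]]).astype(np.uint8)
        k,l,st,_=cv2.connectedComponentsWithStats(m); 
        if k>1: m=(l==1+st[1:,4].argmax()).astype(np.uint8)
        if hull:
            c,_=cv2.findContours(m,0,2); m[:]=0; cv2.fillPoly(m,[cv2.convexHull(np.concatenate(c))],1)
        else:
            c,_=cv2.findContours(m,0,2); cv2.drawContours(m,c,-1,1,-1) if mf is mgray else None
        D[n]=(a,cv2.GaussianBlur(m.astype(np.float32),(0,0),.7))
    def cost(p,full=False):
        r=[]
        for n,(a,m) in D.items():
            g=np.zeros((m.shape[0]*U,m.shape[1]*U),np.uint8)
            for P in parts:
                q=((proj(n,place(P,p,z))-a+.5)*U*16).astype(np.int32)
                cv2.fillPoly(g,[cv2.convexHull(q)],255,shift=4)
            g=cv2.resize(g,m.shape[::-1],interpolation=cv2.INTER_AREA)/np.float32(255)
            r.append(((cv2.GaussianBlur(g,(0,0),.7)-m)**2).sum()/m.sum())
        return r if full else sum(r)
    s=np.array([[0,0,0],[8,0,0],[0,8,0],[0,0,.15]])
    o=minimize(cost,p0,method="Nelder-Mead",options=dict(initial_simplex=np.array(p0)+s,xatol=.02,fatol=1e-6,maxiter=400))
    return o.x,np.round(cost(o.x,True),3)
def place(P,p,z):
    c,s=np.cos(p[2]),np.sin(p[2]); return P@np.array([[c,s,0],[-s,c,0],[0,0,1]])+[p[0],p[1],z]
E
python3 - <<'E'
from fit import *
ims={n:cv2.imread(f"pics/{n}0.png") for n in("top","side")}
for nm,mf,P,p0,z,h in [("cover",mgray,COVER,[456,266,.3],6,0),("fix",mblue,FIX,[560,-38,.05],36,1),("clip",mclip,GOLD+TAB,[515,-283,-.1],2.5,0)]:
    for c in (("top","side"),("top",),("side",)):
        x,r=fit(ims,mf,P,p0,z,h,cams_=c); print(nm,c,x[:2].round(1),np.degrees(x[2]).round(2),r)
# pin/stud check
f=back("top",[(325,198.2),(307.4,201.2),(343.2,196.8)],0)
for uv,z in [((325,198.2),63),((307.4,201.2),60),((343.2,196.8),60)]: print(back("top",uv,z).round(1))
E
```

```text
cover ('top', 'side') [458.5 273.5] 21.6 [0.005 0.009]
cover ('top',) [458.6 273.2] 21.0 [0.005]
cover ('side',) [457.8 276.1] 21.81 [0.003]
fix ('top', 'side') [563.8 -38.7] 7.25 [0.012 0.053]
fix ('top',) [564.8 -39.1] 7.95 [0.008]
fix ('side',) [563.2 -38.3] 7.12 [0.051]
clip ('top', 'side') [ 517.4 -282.9] -8.47 [0.053 0.053]
clip ('top',) [ 518.4 -283. ] -10.86 [0.048]
clip ('side',) [ 517.6 -282.1] -5.16 [0.045]
[[562.6 -40.1  63. ]]
[[555.    3.8  60. ]]
[[567.3 -85.5  60. ]]
```

```bash
cat > plan.py <<'E'
import sys,numpy as np
from scipy.spatial.transform import Rotation as Ro
from cell import read_state
s=read_state();R=Ro.from_euler("xyz",s["eef_rot"]).as_matrix()
x,y,z,yaw=map(float,sys.argv[1:5])
d=R.T@(np.array([x,y,z])-s["eef_pos"])
print("t",round(s["clock"],2),"pos",s["eef_pos"].round(1),"yaw",np.degrees(s["eef_rot"][2]).round(2),"tilt",np.degrees(s["eef_rot"][:2]).round(2),"F",s["wrist_force"].round(1),"gap",round(s["finger_gap"],1))
print("shift m",(d/1000).round(4),"turn",round((np.degrees(s["eef_rot"][2])-yaw+180)%360-180,2),"q",s["joints"].round(2))
E
python3 plan.py 458.5 273.4 100 111.4
```

```text
t 0.1 pos [224.5 501.8 212.9] yaw 155.89 tilt [-179.94   -0.  ] F [-0.7 -0.3 -0.2] gap 93.7
shift m [-0.3069 -0.1128  0.113 ] turn 44.49 q [ 1.08  0.3   1.52 -0.    1.32 -0.07]
```

```bash
python3 -m handwheel '[[-0.05,-0.018,0.018,8],[-0.1,-0.037,0.037,17],[-0.15,-0.056,0.056,26],[-0.2,-0.074,0.074,35],[-0.25,-0.092,0.092,44.5]]' 0 40; python3 plan.py 458.5 273.4 60 111.4
```

```text
clock: 0.72
eef_pos: [416.1, 314.2, 120.3]
eef_rot: [-3.141, 0.001, 1.939]
wrist_force: [1.1, 0.9, -0.0]
finger_gap: 93.7
t 0.72 pos [416.1 314.2 120.3] yaw 111.09 tilt [-1.7994e+02  4.0000e-02] F [ 1.1  0.9 -0. ] gap 93.7
shift m [-0.0533  0.025   0.0603] turn -0.31 q [ 0.58  0.34  1.7  -0.    1.1   0.21]
```

```bash
python3 -m handwheel '[[-0.027,0.012,0.02,0],[-0.053,0.025,0.04,-0.3],[-0.0533,0.025,0.0603,-0.3],[-0.0533,0.025,0.0603,-0.3]]'; python3 plan.py 458.5 273.4 10 111.4
```

```text
clock: 1.23
eef_pos: [457.8, 272.8, 58.7]
eef_rot: [-3.137, 0.001, 1.944]
wrist_force: [-0.1, 0.5, -0.8]
finger_gap: 94.0
t 1.23 pos [457.8 272.8  58.7] yaw 111.36 tilt [-1.7976e+02  6.0000e-02] F [-0.1  0.5 -0.8] gap 94.0
shift m [0.0003 0.001  0.0487] turn -0.04 q [ 0.47  0.45  1.71 -0.    0.99  0.1 ]
```

```bash
python3 -m handwheel '[[0,0.001,0.025,0],[0.0003,0.001,0.0487,0],[0.0003,0.001,0.0487,0],[0.0003,0.001,0.0487,0]]'; python3 plan.py 458.5 273.4 10 111.4;  python3 -m handwheel '[[0,0,0,0],[0,0,0,0],[0,0,0,0],[0,0,0,0],[0,0,0,0]]' 1 40; python3 plan.py 458.5 273.4 10 111.4
```

```text
clock: 1.72
eef_pos: [458.6, 273.7, 10.8]
eef_rot: [-3.138, 0.001, 1.944]
wrist_force: [-0.7, 0.7, 0.1]
finger_gap: 94.2
t 1.73 pos [458.6 273.7  10.8] yaw 111.39 tilt [-1.798e+02  5.000e-02] F [-0.7  0.7  0.1] gap 94.2
shift m [-0.0003 -0.0002  0.0008] turn -0.01 q [ 0.47  0.53  1.73 -0.    0.89  0.1 ]
clock: 2.35
eef_pos: [458.6, 273.7, 10.9]
eef_rot: [-3.138, 0.001, 1.944]
wrist_force: [-0.9, 0.6, 2.4]
finger_gap: 63.6
t 2.35 pos [458.6 273.7  10.9] yaw 111.39 tilt [-1.798e+02  5.000e-02] F [-0.9  0.6  2.4] gap 63.6
shift m [-0.0003 -0.0002  0.0009] turn -0.01 q [ 0.47  0.53  1.73 -0.    0.89  0.1 ]
```

```bash
python3 -m handwheel '[[0,0,-0.03,0],[0,0,-0.08,0],[0,0,-0.1,0],[0,0,-0.1,0]]'; python3 plan.py 563.5 -39.2 105 97.5
```

```text
clock: 2.85
eef_pos: [459.3, 274.1, 111.8]
eef_rot: [-3.14, 0.001, 1.944]
wrist_force: [-0.3, -0.8, -3.4]
finger_gap: 63.4
t 2.85 pos [459.3 274.1 111.8] yaw 111.39 tilt [-1.7992e+02  4.0000e-02] F [-0.3 -0.8 -3.4] gap 63.4
shift m [-0.3298 -0.0172  0.007 ] turn 13.89 q [ 0.47  0.37  1.67 -0.    1.1   0.1 ]
```

```bash
python3 -m handwheel '[[-0.04,-0.002,0,2],[-0.095,-0.005,0.001,5],[-0.15,-0.008,0.003,8],[-0.205,-0.011,0.005,11],[-0.26,-0.014,0.006,13.9]]'; python3 plan.py 563.5 -39.2 105 97.5
```

```text
clock: 3.48
eef_pos: [540.5, 25.1, 104.0]
eef_rot: [-3.138, 0.001, 1.7]
wrist_force: [0.5, 0.5, -2.5]
finger_gap: 63.3
t 3.48 pos [540.5  25.1 104. ] yaw 97.39 tilt [-1.7978e+02  4.0000e-02] F [ 0.5  0.5 -2.5] gap 63.3
shift m [-0.0668  0.0145 -0.001 ] turn -0.11 q [-0.02  0.4   1.66 -0.    1.09 -0.15]
```

```bash
python3 -m handwheel '[[-0.04,0.009,-0.001,0],[-0.0668,0.0145,-0.001,-0.1],[-0.0668,0.0145,-0.001,-0.1],[-0.0668,0.0145,-0.001,-0.1]]'; python3 plan.py 563.5 -39.2 105 97.5; python3 - <<'E'
from fit import *
for n in("top","side"): cv2.imwrite(f"pics/{n}1.png",cams.camera(n)[:,:,::-1])
T=cv2.imread("pics/top1.png");S=cv2.imread("pics/side1.png")
cv2.imwrite("pics/m2.png",np.hstack([crop(T,275,375,140,240,4),crop(S,260,360,140,240,4)]))
E
```

```text
clock: 3.98
eef_pos: [562.8, -38.6, 103.7]
eef_rot: [-3.136, -0.0, 1.702]
wrist_force: [-0.8, 0.5, -3.8]
finger_gap: 63.5
t 3.98 pos [562.8 -38.6 103.7] yaw 97.49 tilt [-179.66   -0.  ] F [-0.8  0.5 -3.8] gap 63.5
shift m [-0.0007  0.0006 -0.0013] turn -0.01 q [-0.13  0.45  1.59 -0.    1.11 -0.26]
```

View pics/m2.png

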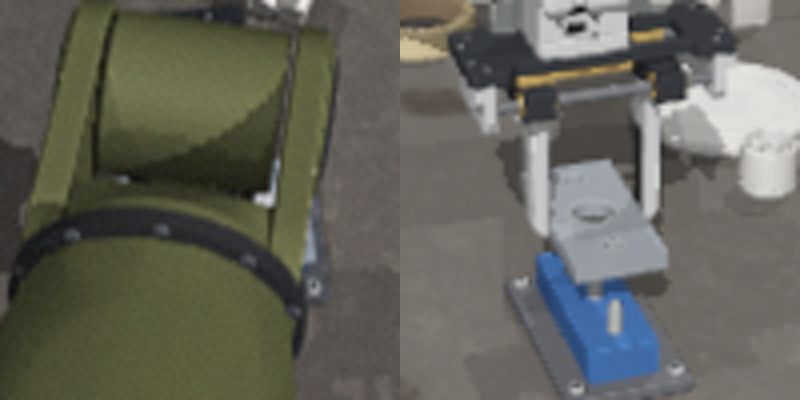

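The arm hides the part from the top camera. The side view shows the cover held level above the fixture, with its central hole at about (308,193) and the right pin tip at about (313.5,215). I'll fit the held cover in the side view and compare it with the pins seen earlier in that same view.

```bash
cat > held.py <<'E'
from fit import *
def circ(r,z,c=(0,0)):
    a=np.linspace(0,2*np.pi,40,endpoint=False); return np.c_[c[0]+r*np.cos(a),c[1]+r*np.sin(a),np.full(40,z)]
def fitw(im,mf,parts,p0,z,ign,holes=(),a=(285,160),b=(345,235),U=6):
    a=np.array(a); m=mf(im[a[1]:b[1],a[0]:b[0]]).astype(np.float32); m=cv2.GaussianBlur(m,(0,0),.7)
    w=np.ones_like(m)
    for c0,c1,r0,r1 in ign: w[max(r0-a[1],0):max(r1-a[1],0),max(c0-a[0],0):max(c1-a[0],0)]=0
    def ren(p):
        g=np.zeros((m.shape[0]*U,m.shape[1]*U),np.uint8)
        for P,v in [(P,255) for P in parts]+[(H,0) for H in holes]:
            q=((proj("side",place(P,p,z))-a+.5)*U*16).astype(np.int32); cv2.fillPoly(g,[cv2.convexHull(q)],v,shift=4)
        return cv2.GaussianBlur(cv2.resize(g,m.shape[::-1],interpolation=cv2.INTER_AREA)/np.float32(255),(0,0),.7)
    cost=lambda p:(w*(ren(p)-m)**2).sum()
    o=minimize(cost,p0,method="Nelder-Mead",options=dict(initial_simplex=np.array(p0)+np.array([[0,0,0],[5,0,0],[0,5,0],[0,0,.1]]),xatol=.02,fatol=1e-6))
    return o.x,cost(o.x),m,ren(o.x),w
E
python3 - <<'E'
from held import *
S=cv2.imread("pics/side1.png")
ign=[(285,299,160,201),(318,345,160,196),(285,345,160,181)]
x,c,m,r,w=fitw(S,mgray,COVER,[562.8,-38.6,np.radians(7.5)],98.8,ign)
print("held",x[:2].round(2),np.degrees(x[2]).round(2),c)
# pins in the initial side picture: find pin/stud bright blobs, correlate model
S0=cv2.imread("pics/side0.png")
def pinfit(p0):
    parts=[circ(2.5,24,(0,s*45)) for s in(1,-1)]
    P=[np.vstack([circ(2.5,24,(0,s*45)),circ(5,19,(0,s*45)),circ(5,1,(0,s*45))]) for s in(1,-1)]+[np.vstack([circ(10,20),circ(10,27)]),np.vstack([circ(5,1),circ(5,20)])]
    return fitw(S0,mgray,P,p0,36,[],a=(290,190),b=(330,235))
x2,c2,m2,r2,w2=pinfit([563,-38.5,np.radians(7.4)])
print("pins",x2[:2].round(2),np.degrees(x2[2]).round(2),c2)
pan=lambda a:cv2.resize((np.clip(a,0,1)*255).astype(np.uint8),(390,300),interpolation=cv2.INTER_NEAREST)
cv2.imwrite("pics/m3.png",np.vstack([np.hstack([pan(m),pan(np.abs(r-m)*w)]),np.hstack([pan(m2),pan(abs(r2-m2))])]))
E
```

```text
held [563.34 -37.62] 8.28 183.75539
pins [563.62 -36.08] 8.39 610.2767
```

View pics/m3.png

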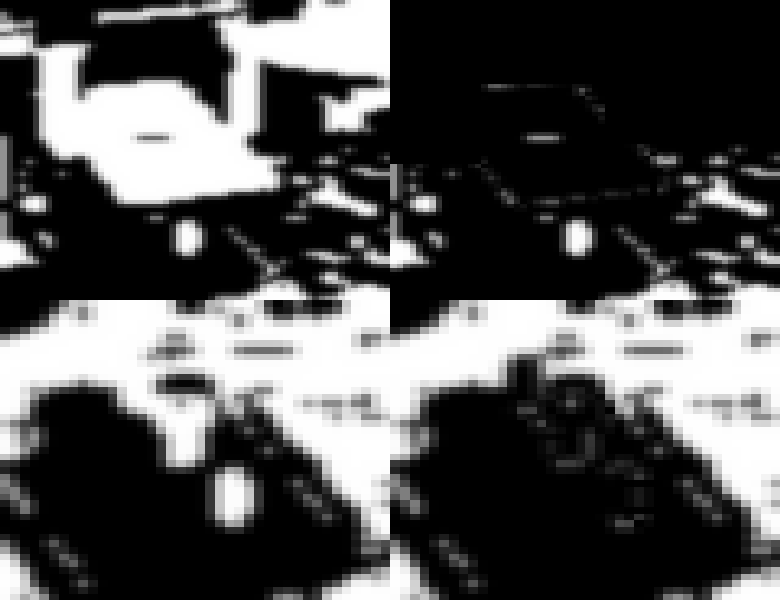

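The held cover fits cleanly. The pin mask threshold let the table through, so I'll redo it brighter, in both cameras.

```bash
python3 - <<'E'
from held import *
import held
P=[np.vstack([circ(2.5,24,(0,s*45)),circ(5,19,(0,s*45)),circ(5,1,(0,s*45))]) for s in(1,-1)]+[np.vstack([circ(10,20),circ(10,27)]),np.vstack([circ(5,1),circ(5,20)])]
S0=cv2.imread("pics/side0.png")
for t in (125,135,145):
    mf=lambda im:(hsv(im)[2]>t)&(hsv(im)[1]<100)
    x,c,m,r,w=fitw(S0,mf,P,[563,-38.5,np.radians(7.4)],36,[(290,302,190,236),(318,330,190,236),(290,330,222,236)],a=(290,190),b=(330,235))
    print(t,x[:2].round(2),np.degrees(x[2]).round(2),round(float(c),1),int(m.sum()))
pan=lambda a:cv2.resize((np.clip(a,0,1)*255).astype(np.uint8),(390,400),interpolation=cv2.INTER_NEAREST)
cv2.imwrite("pics/m4.png",np.hstack([cv2.resize(S0[190:235,290:330],(390,400),interpolation=cv2.INTER_CUBIC),cv2.cvtColor(pan(abs(r-m)*w),8)]))
for k in(0,1,2,3): print(proj("side",place(P[k],[563.3,-38.3,np.radians(7.5)],36)).mean(0).round(1))
print((hsv(S0[196:222,300:318])[2])[::2])
E
```

```text
125 [563.98 -36.88] 8.18 5.8 156
135 [563.86 -37.19] 8.28 3.9 138
145 [563.99 -36.29] 7.9 6.2 115
[303.4 201.2]
[313.1 218. ]
[308.1 206.7]
[308.1 210.6]
[[117 116 114 113 113 114 114 113 113 113 113 113 113 113 114 115 116 114]
 [118 117 128 160 163 111 113 112 113 113 113 113 115 117 117 116 115 113]
 [115 116 140 181 176 139 115 113 113 113 114 113 116 117 118 118 119 119]
 [134 144 167 177 172 145 143 168 171 174 159 106 117 117 115 115 115 116]
 [172 165 152 174 170 154 180 190 164 169 182 172 129 113 111 111 113 116]
 [169 155 152 162 159 162 190 179 144 146 190 186 164 173 174 110 103 115]
 [158 155 160 171 168 154 166 181 185 183 171 145 142 174 165 109 110 100]
 [174 173 173 174 173 171 157 144 169 155 143 166 168 174 172 157 104 108]
 [175 176 175 175 175 175 168 152 174 161 143 165 163 162 163 165 156 116]
 [176 175 176 177 176 174 161 157 169 164 160 171 165 169 167 165 168 167]
 [140 173 164 163 160 159 159 159 165 177 177 170 160 187 177 153 177 177]
 [120 144 173 161 160 161 161 161 166 178 178 173 164 180 169 153 178 178]
 [118 122 147 180 177 179 181 181 181 180 179 172 156 177 165 152 179 178]]
```

View pics/m4.png

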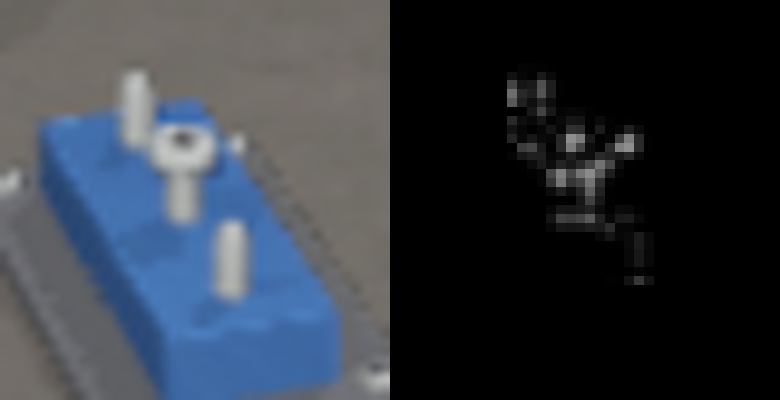

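The pins come out at about (563.9,-36.9), yaw 8.2° in the side camera, and the held cover at (563.3,-37.6), 8.3°. A shift of about 0.6 mm in each axis is needed. I'll lower to just above the stud and check again.

```bash
python3 plan.py 563.4 -37.9 77 97.5; python3 -m handwheel '[[0.0006,-0.0007,0.012,0],[0.0006,-0.0007,0.0265,0],[0.0006,-0.0007,0.0265,0],[0.0006,-0.0007,0.0265,0]]'; python3 plan.py 563.4 -37.9 77 97.5; python3 - <<'E'
from held import *
cv2.imwrite("pics/side2.png",cams.camera("side")[:,:,::-1]); S=cv2.imread("pics/side2.png")
z=read_state()["eef_pos"][2]-4.9
q=proj("side",place(np.vstack(COVER),[563.3,-37.6,.144],z)); print(q.min(0),q.max(0))
dv=int(round((proj("side",[563,-37,z])-proj("side",[563,-37,98.8]))[0,1])); print(dv)
ign=[(285,299,160,201+dv),(318,345,160,196+dv),(285,345,160,181+dv)]
x,c,m,r,w=fitw(S,mgray,COVER,[563.3,-37.6,.144],z,ign,b=(345,250)); print("held",x[:2].round(2),np.degrees(x[2]).round(2),c)
E
```

```text
t 4.08 pos [563.1 -38.3 104.4] yaw 97.55 tilt [-1.7972e+02  1.0000e-02] F [ 0.3  0.1 -3.5] gap 63.6
shift m [0.0004 0.0005 0.0274] turn 0.05 q [-0.13  0.45  1.59 -0.    1.11 -0.26]
clock: 4.58
eef_pos: [562.3, -37.8, 77.9]
eef_rot: [-3.137, 0.0, 1.703]
wrist_force: [-0.3, -0.1, -3.9]
finger_gap: 63.4
t 4.58 pos [562.3 -37.8  77.9] yaw 97.55 tilt [-1.7972e+02  1.0000e-02] F [-0.3 -0.1 -3.9] gap 63.4
shift m [-0.0003  0.0011  0.0009] turn 0.05 q [-0.13  0.48  1.61 -0.    1.06 -0.26]
[290.12154592 187.17028474] [327.0410939  218.74380064]
8
held [562.51 -39.23] 7.5 597.5918
```

```bash
cat > chk.py <<'E'
from held import *
import sys
def check(S,z,p0=(563.3,-37.6,.144),cut=0):
    dv=int(round((proj("side",[563,-37,z])-proj("side",[563,-37,98.8]))[0,1]))
    far=[(325+3,400,160,300),(285,345,160,181+dv),(285,299,160,201+dv),(318,345,160,196+dv),(285,345,216+dv-cut,300)]
    for t in(112,125,135):
        mf=lambda im:(hsv(im)[2]>t)&(hsv(im)[1]<75)
        def mm(im):
            m=mf(im).astype(np.uint8); k,l,st,_=cv2.connectedComponentsWithStats(m,connectivity=4); return l==l[int(proj("side",[563,-37-25,z+6])[0,1])-160,int(proj("side",[563,-37-25,z+6])[0,0])-285]
        x,c,m,r,w=fitw(S,mm,COVER,list(p0),z,far,b=(345,250)); print(t,"held",x[:2].round(2),np.degrees(x[2]).round(2),round(float(c),1))
if __name__=="__main__":
    check(cv2.imread("pics/side1.png"),98.8); check(cv2.imread("pics/side2.png"),73.0)
E
python3 chk.py; python3 - <<'E'
import cv2,numpy as np
from h import crop
S=cv2.imread("pics/side2.png"); cv2.imwrite("pics/m5.png",crop(S,275,345,165,235,7))
E
```

```text
112 held [563.49 -37.7 ] 7.96 5.1
125 held [562.96 -36.84] 8.45 7.9
135 held [563.25 -35.35] 8.57 11.2
112 held [562.7  -38.11] 7.44 32.8
125 held [562.73 -37.14] 8.1 20.0
135 held [562.52 -37.02] 8.37 26.7
```

View pics/m5.png

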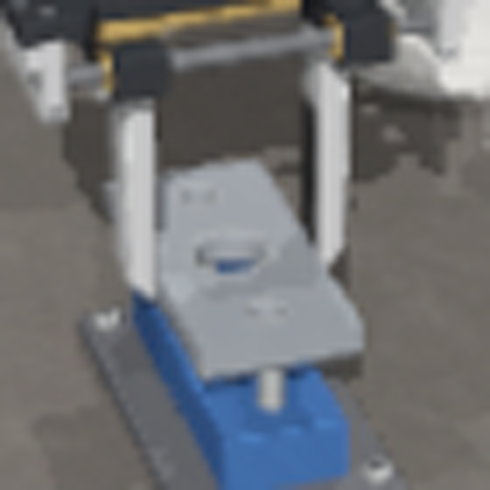

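```bash
python3 plan.py 563.6 -37.2 67 97.6; python3 -m handwheel '[[0.0005,0.0013,0,0],[0.0005,0.0013,0.004,0],[0.0005,0.0013,0.008,0],[0.0005,0.0013,0.011,0],[0.0005,0.0013,0.011,0]]'; python3 plan.py 563.6 -37.2 67 97.6
```

```text
t 4.62 pos [562.4 -37.8  78.2] yaw 97.54 tilt [-1.7975e+02  2.0000e-02] F [-0.1  0.7 -3. ] gap 63.4
shift m [0.0005 0.0013 0.0112] turn -0.06 q [-0.13  0.48  1.61 -0.    1.06 -0.26]
clock: 5.25
eef_pos: [563.4, -37.2, 66.8]
eef_rot: [-3.137, 0.0, 1.702]
wrist_force: [0.0, -0.5, -2.5]
finger_gap: 63.6
t 5.25 pos [563.4 -37.2  66.8] yaw 97.54 tilt [-1.7972e+02  1.0000e-02] F [ 0.  -0.5 -2.5] gap 63.6
shift m [-0.      0.0002 -0.0002] turn -0.06 q [-0.13  0.5   1.61 -0.    1.04 -0.26]
```

```bash
python3 -m handwheel '[[0,0,0.002,0],[0,0,0.004,0],[0,0,0.006,0],[0,0,0.006,0]]'; python3 plan.py 563.6 -37.2 47 97.6
```

```text
clock: 5.75
eef_pos: [563.5, -37.2, 60.8]
eef_rot: [-3.137, 0.0, 1.703]
wrist_force: [2.1, -2.3, -3.0]
finger_gap: 63.4
t 5.75 pos [563.5 -37.2  60.8] yaw 97.55 tilt [-1.7973e+02  2.0000e-02] F [ 2.1 -2.3 -3. ] gap 63.4
shift m [0.     0.0002 0.0138] turn -0.05 q [-0.13  0.5   1.62 -0.    1.02 -0.26]
```

Both pins are past their taper (cover bottom at about 50 mm) with only 2–3 N sideways. I'll ease toward that force and lower to the seat.

```bash
python3 -m handwheel '[[-0.0003,0.0003,0.003,0],[-0.0003,0.0003,0.006,0],[-0.0003,0.0003,0.009,0],[-0.0003,0.0003,0.0115,0],[-0.0003,0.0003,0.0115,0]]'; python3 plan.py 563.6 -37.2 47 97.6
```

```text
clock: 6.38
eef_pos: [563.7, -37.5, 49.0]
eef_rot: [-3.136, 0.0, 1.702]
wrist_force: [0.5, -1.0, -2.8]
finger_gap: 63.1
t 6.38 pos [563.7 -37.5  49. ] yaw 97.55 tilt [-1.7971e+02  1.0000e-02] F [ 0.5 -1.  -2.8] gap 63.1
shift m [ 0.0003 -0.      0.002 ] turn -0.05 q [-0.13  0.52  1.62 -0.    1.   -0.26]
```

```bash
python3 -m handwheel '[[0,0,0.001,0],[0,0,0.002,0],[0,0,0.003,0],[0,0,0.003,0]]'; python3 plan.py 563.6 -37.2 47 97.6
```

```text
clock: 6.88
eef_pos: [563.8, -37.5, 46.9]
eef_rot: [-3.137, 0.0, 1.703]
wrist_force: [-5.8, 0.3, 8.0]
finger_gap: 63.3
t 6.88 pos [563.8 -37.5  46.9] yaw 97.55 tilt [-1.7973e+02  2.0000e-02] F [-5.8  0.3  8. ] gap 63.3
shift m [ 0.0003 -0.0001 -0.0001] turn -0.05 q [-0.13  0.52  1.62 -0.    1.   -0.26]
```

The cover reached 46.9 mm, exactly the flush height, with 11 N of push. I'll hold it there, then open and rise.

```bash
python3 -m handwheel '[[0,0,0.0015,0],[0,0,0.0015,0],[0,0,0.0015,0]]'; python3 -m handwheel '[[0,0,0,0],[0,0,0,0],[0,0,0,0],[0,0,0,0]]' 0 40; python3 -m handwheel '[[0,0,-0.03,0],[0,0,-0.08,0],[0,0,-0.12,0],[0,0,-0.12,0]]'; python3 plan.py 490 -278 150 -8.5
```

```text
clock: 7.25
eef_pos: [563.9, -37.5, 46.9]
eef_rot: [-3.138, 0.001, 1.703]
wrist_force: [-8.7, -0.3, 15.1]
finger_gap: 63.9
clock: 7.75
eef_pos: [563.9, -37.5, 46.8]
eef_rot: [-3.137, 0.001, 1.703]
wrist_force: [-0.5, 0.4, -0.6]
finger_gap: 93.6
clock: 8.25
eef_pos: [565.6, -37.5, 169.8]
eef_rot: [3.141, 0.002, 1.703]
wrist_force: [0.6, 0.1, -0.6]
finger_gap: 93.9
t 8.25 pos [565.6 -37.5 169.8] yaw 97.55 tilt [1.7994e+02 1.1000e-01] F [ 0.6  0.1 -0.6] gap 93.9
shift m [-0.2284 -0.1066  0.0201] turn 106.05 q [-0.13  0.37  1.53 -0.    1.24 -0.26]
```

```bash
python3 - <<'E'
from fit import *
ims={n:cv2.imread(f"pics/{n}0.png") for n in("top","side")}
mred=lambda im:((hsv(im)[0]<6)|(hsv(im)[0]>174))&(hsv(im)[1]>140)&(hsv(im)[2]>70)
mgold=lambda im:(hsv(im)[0]>12)&(hsv(im)[0]<32)&(hsv(im)[1]>90)&(hsv(im)[2]>90)
for c in(("top","side"),("top",),("side",)):
    x,r=fit(ims,mred,TAB,[517,-283,-.15],2.5,1,cams_=c); t=place(np.array([[-27.,0,0]]),x,0)[0]; print("tab",c,x.round(2),t.round(1),r)
# prong tips: gold pixels extents, top view
T=ims["top"]; m=mgold(T[205:240,405:432]).astype(np.uint8); k,l,st,ce=cv2.connectedComponentsWithStats(m); print(st)
for row in cv2.resize(m,None,fx=1,fy=1): print("".join(".#"[v] for v in row))
x,r=fit(ims,mgold,[np.vstack(GOLD)],[517,-283,-.15],2.5,1,cams_=("top",)); print("goldhull",x.round(2),r)
# other clip extents (second, at 459,223)
print(back("top",[(447,218),(447,240),(455,215),(470,240)],5).round(0))
E
python3 -m handwheel '[[0,0,0,10],[-0.06,-0.028,0,20],[-0.1,-0.045,0,30],[-0.14,-0.063,0,40],[-0.18,-0.08,0,50]]' 0.6 30; python3 plan.py 490 -278 150 -8.5
```

```text
tab ('top', 'side') [ 5.1797e+02 -2.8138e+02 -1.2000e-01] [ 491.2 -278.2    0. ] [0.136 0.059]
tab ('top',) [ 5.1845e+02 -2.8191e+02 -1.1000e-01] [ 491.6 -279.     0. ] [0.144]
tab ('side',) [ 5.1750e+02 -2.8118e+02 -1.5000e-01] [ 490.8 -277.     0. ] [0.042]
[[  0   0  27  35 729]
 [  4   8  19  23 216]]
...........................
...........................
...........................
...........................
...........................
...........................
...........................
...........................
.......#####...............
......######.......#.......
......######.....#####.....
.....#######.....######....
.....#######....#######....
.....#######....#######....
.....#######....#######....
.....#######....#######....
.....#######....#######....
.....#########.#######.....
.....#################.....
....##################.....
.....#################.....
.....########.....####.....
.......####.......####.....
..........#.......###......
.........##.......###......
.........##................
.........#.................
.........#.................
.........#.................
.........##..##............
...........####............
...........................
...........................
...........................
...........................
goldhull [ 5.1392e+02 -2.8254e+02 -1.8000e-01] [0.218]
[[ 525. -358.    5.]
 [ 468. -355.    5.]
 [ 533. -379.    5.]
 [ 469. -414.    5.]]
clock: 8.88
eef_pos: [509.0, -227.7, 168.8]
eef_rot: [3.141, 0.001, 0.824]
wrist_force: [0.3, -0.2, 0.0]
finger_gap: 47.7
t 8.88 pos [ 509.  -227.7  168.8] yaw 47.22 tilt [1.7997e+02 5.0000e-02] F [ 0.3 -0.2  0. ] gap 47.7
shift m [-0.0498  0.0202  0.0188] turn 55.72 q [-0.49  0.36  1.55 -0.    1.23  0.26]
```

The clip's tab is at (491.2,-278.3) with yaw about -8°, and both cameras agree within 2 mm.

```bash
python3 -m handwheel '[[-0.01,0.004,0,10],[-0.02,0.008,0,20],[-0.03,0.012,0,30],[-0.04,0.016,0,40],[-0.05,0.02,0,50]]'; python3 plan.py 491.2 -278.3 80 -8;
```

```text
clock: 9.5
eef_pos: [489.2, -278.0, 167.3]
eef_rot: [3.142, 0.002, -0.054]
wrist_force: [-0.1, 0.1, -0.2]
finger_gap: 37.6
t 9.5 pos [ 489.2 -278.   167.3] yaw -3.11 tilt [1.8e+02 1.1e-01] F [-0.1  0.1 -0.2] gap 37.6
shift m [0.0022 0.0002 0.0873] turn 4.89 q [-0.58  0.37  1.54 -0.    1.23  1.04]
```

```bash
python3 -m handwheel '[[0,0,0.01,6],[0,0,0.05,6],[0,0,0.07,6],[0,0,0.07,6]]'; python3 plan.py 491.2 -278.3 70 -8;
```

```text
clock: 10.0
eef_pos: [488.1, -277.4, 95.1]
eef_rot: [-3.14, 0.006, -0.159]
wrist_force: [-0.1, -0.2, -0.2]
finger_gap: 37.6
t 10.0 pos [ 488.1 -277.4   95.1] yaw -9.12 tilt [-179.91    0.33] F [-0.1 -0.2 -0.2] gap 37.6
shift m [0.0034 0.0004 0.025 ] turn -1.12 q [-0.58  0.45  1.61 -0.    1.09  1.15]
```

```bash
python3 -m handwheel '[[0.0034,0.0004,0.01,-1.1],[0.0034,0.0004,0.035,-1.1],[0.0034,0.0004,0.04,-1.1],[0.0034,0.0004,0.04,-1.1]]'; python3 plan.py 491.2 -278.3 18 -8;python3 - <<'E'
from h import *
T=cams.camera("top")[:,:,::-1];S=cams.camera("side")[:,:,::-1]
cv2.imwrite("pics/m6.png",np.hstack([crop(T,380,460,180,260,5),crop(S,265,345,230,310,5)]))
E
```

```text
clock: 10.5
eef_pos: [491.3, -278.3, 55.4]
eef_rot: [-3.14, 0.006, -0.14]
wrist_force: [0.2, 0.1, 0.2]
finger_gap: 38.1
t 10.5 pos [ 491.3 -278.3   55.4] yaw -8.0 tilt [-179.91    0.32] F [0.2 0.1 0.2] gap 38.1
shift m [0.0001 0.     0.0374] turn 0.0 q [-0.58  0.51  1.62 -0.    1.01  1.13]
```

View pics/m6.png

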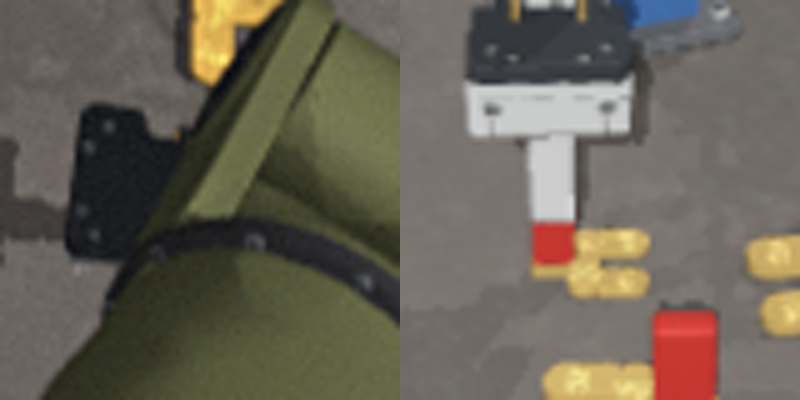

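The finger (crop columns 531–575) lines up with the tab (533–575), and the neighbouring clips are clear. I'll descend and grip at 30 N.

```bash
python3 -m handwheel '[[0,0,0.015,0],[0,0,0.03,0],[0,0,0.037,0],[0,0,0.037,0]]'; python3 -m handwheel '[[0,0,0,0],[0,0,0,0],[0,0,0,0],[0,0,0,0]]' 1 30; python3 -m handwheel '[[0,0,-0.03,0],[0,0,-0.08,0],[0,0,-0.12,0],[0,0,-0.12,0]]'; python3 plan.py 500.5 -46 110 7.5
```

```text
clock: 11.1
eef_pos: [491.1, -278.2, 18.2]
eef_rot: [-3.14, 0.006, -0.14]
wrist_force: [0.1, -0.2, -0.1]
finger_gap: 36.9
clock: 11.6
eef_pos: [491.2, -278.3, 18.4]
eef_rot: [-3.14, 0.005, -0.14]
wrist_force: [-0.7, 0.0, 0.9]
finger_gap: 9.8
clock: 12.1
eef_pos: [492.9, -279.2, 141.4]
eef_rot: [3.141, 0.0, -0.14]
wrist_force: [0.3, -0.6, -2.3]
finger_gap: 10.0
t 12.1 pos [ 492.9 -279.2  141.4] yaw -8.0 tilt [1.7995e+02 3.0000e-02] F [ 0.3 -0.6 -2.3] gap 10.0
shift m [-0.0249 -0.232   0.0312] turn -15.5 q [-0.58  0.4   1.56 -0.    1.18  1.13]
```

```bash
python3 -m handwheel '[[-0.005,-0.05,0.006,-3],[-0.011,-0.105,0.012,-7],[-0.017,-0.16,0.018,-10],[-0.022,-0.21,0.025,-13],[-0.0225,-0.232,0.0312,-15.8]]'; python3 -m handwheel '[[0,0,0,0],[0,0,0,0]]'; python3 plan.py 503.4 -45.5 90 7.8
```

```text
clock: 12.72
eef_pos: [502.1, -44.0, 108.7]
eef_rot: [-3.142, 0.002, 0.14]
wrist_force: [0.9, -0.9, -0.5]
finger_gap: 9.3
clock: 12.98
eef_pos: [501.8, -44.5, 108.1]
eef_rot: [-3.141, 0.003, 0.139]
wrist_force: [-0.6, 0.1, -1.4]
finger_gap: 9.9
t 12.97 pos [501.8 -44.5 108.1] yaw 7.95 tilt [-179.99    0.2 ] F [-0.6  0.1 -1.4] gap 9.9
shift m [0.0015 0.0012 0.0181] turn 0.15 q [-0.16  0.32  1.76 -0.    1.07  1.27]
```

```bash
python3 -m handwheel '[[0.0015,0.0012,0.01,0],[0.0015,0.0012,0.0185,0],[0.0015,0.0012,0.0185,0],[0.0015,0.0012,0.0185,0]]'; python3 plan.py 503.4 -45.5 67.9 7.8; python3 - <<'E'
from h import *
T=cams.camera("top")[:,:,::-1];S=cams.camera("side")[:,:,::-1]
cv2.imwrite("pics/side3.png",S);cv2.imwrite("pics/top3.png",T)
cv2.imwrite("pics/m7.png",np.hstack([crop(T,275,375,160,250,4),crop(S,255,335,165,237,5)]))
E
```

```text
clock: 13.48
eef_pos: [503.4, -45.7, 89.7]
eef_rot: [-3.141, 0.003, 0.138]
wrist_force: [0.2, -0.7, -0.8]
finger_gap: 9.9
t 13.47 pos [503.4 -45.7  89.7] yaw 7.93 tilt [-179.99    0.2 ] F [ 0.2 -0.7 -0.8] gap 9.9
shift m [ 0.0001 -0.0002  0.0218] turn 0.13 q [-0.16  0.35  1.77 -0.    1.03  1.27]
```

View pics/m7.png

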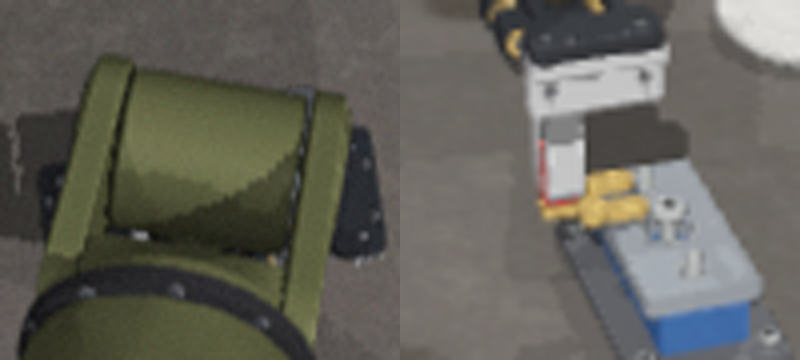

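The cover is seated flush with the pins and stud through it. The clip is level, with its prongs pointing at the stud (stud head at about (308.6,206.6), prong tips at about (304,207) and (302,201)). I'll fit the clip in the side view.

```bash
python3 - <<'E'
from held import *
S=cv2.imread("pics/side3.png"); z=89.7-18.4+2.5
p=[530.2,-42,.138]
for P in GOLD[:2]: print(proj("side",place(P,p,z)).round(1)[[0,8,16,24]].tolist())
for s,v in((80,90),(70,80),(100,110)):
    mg=lambda im:(hsv(im)[0]>10)&(hsv(im)[0]<34)&(hsv(im)[1]>s)&(hsv(im)[2]>v)
    x,c,m,r,w=fitw(S,mg,GOLD,p,z,[(270,292,180,230)],a=(280,190),b=(315,220)); print("clip",x[:2].round(2),np.degrees(x[2]).round(2),round(float(c),1),m.sum())
# cover now seated, side camera
for t in(125,135):
    mf=lambda im:(hsv(im)[2]>t)&(hsv(im)[1]<75)
    Q=[np.vstack([circ(10,20),circ(10,27)])]
    x,c,m,r,w=fitw(S,mf,Q,[563.9,-36.9,.14],36,[(270,304,180,240),(313,340,180,240),(300,320,211,240),(300,340,180,202)],a=(300,198),b=(318,216)); print("head",x[:2].round(2),c)
E
```

```text
[[294.0, 202.5], [290.6, 201.6], [288.8, 203.4], [292.1, 204.3]]
[[296.9, 207.7], [293.5, 206.8], [291.6, 208.7], [295.0, 209.6]]
clip [529.38 -40.64] 8.16 2.1 139.0098
clip [529.97 -40.45] 6.69 2.5 147.00984
clip [528.06 -39.38] 8.09 2.2 119.000175
head [564.72 -34.16] 27.414764
head [565.36 -29.92] 22.391617
```

```bash
python3 -m handwheel '[[0,0,0.01,0],[0,0,0.018,0],[0,0,0.0217,0],[0,0,0.0217,0]]'; python3 plan.py 520.4 -43.5 67.9 7.9
```

```text
clock: 14.08
eef_pos: [503.3, -45.6, 67.8]
eef_rot: [-3.141, 0.004, 0.139]
wrist_force: [-0.3, 0.6, -1.2]
finger_gap: 9.9
t 14.07 pos [503.3 -45.6  67.8] yaw 7.95 tilt [-179.99    0.21] F [-0.3  0.6 -1.2] gap 9.9
shift m [ 0.0172  0.0003 -0.0001] turn 0.05 q [-0.16  0.38  1.79 -0.    0.98  1.27]
```

```bash
python3 -m handwheel '[[0.004,0.0002,0,0],[0.008,0.0002,0,0],[0.012,0.0002,0,0],[0.017,0.0002,0,0],[0.017,0.0002,0,0]]'; python3 plan.py 537.2 -41.1 67.9 7.9
```

```text
clock: 14.7
eef_pos: [520.5, -43.3, 67.7]
eef_rot: [-3.141, 0.004, 0.139]
wrist_force: [-0.9, -0.2, -1.1]
finger_gap: 9.9
t 14.7 pos [520.5 -43.3  67.7] yaw 7.95 tilt [-179.99    0.2 ] F [-0.9 -0.2 -1.1] gap 9.9
shift m [ 0.0169  0.0001 -0.0002] turn 0.05 q [-0.15  0.41  1.74 -0.    0.99  1.28]
```

```bash
python3 -m handwheel '[[0.004,0,0,0],[0.008,0,0,0],[0.012,0,0,0],[0.015,0,0,0],[0.015,0,0,0]]'; python3 plan.py 537.2 -41.1 67.9 7.9
```

```text
clock: 15.32
eef_pos: [535.4, -41.2, 67.6]
eef_rot: [-3.141, 0.004, 0.139]
wrist_force: [0.3, -0.3, -1.5]
finger_gap: 9.8
t 15.32 pos [535.4 -41.2  67.6] yaw 7.95 tilt [-179.99    0.21] F [ 0.3 -0.3 -1.5] gap 9.8
shift m [ 0.0018  0.0001 -0.0003] turn 0.05 q [-0.14  0.44  1.7  -0.    1.01  1.29]
```

Free travel so far, with no lateral contact. I'll feel for the closed end of the slot in 1 mm steps.

```bash
python3 -m handwheel '[[0.0005,0,0,0],[0.001,0,0,0],[0.0015,0,0,0],[0.0015,0,0,0]]'; python3 -m handwheel '[[0.0005,0,0,0],[0.001,0,0,0],[0.001,0,0,0]]';python3 -m handwheel '[[0.0005,0,0,0],[0.001,0,0,0],[0.001,0,0,0]]'
```

```text
clock: 15.82
eef_pos: [536.9, -41.0, 67.6]
eef_rot: [-3.141, 0.004, 0.139]
wrist_force: [0.1, 0.8, -0.9]
finger_gap: 9.6
clock: 16.2
eef_pos: [537.8, -40.9, 67.6]
eef_rot: [-3.141, 0.004, 0.139]
wrist_force: [-1.3, 0.4, -0.7]
finger_gap: 10.0
clock: 16.58
eef_pos: [538.1, -40.8, 67.4]
eef_rot: [-3.141, 0.006, 0.139]
wrist_force: [-6.4, -0.7, 2.7]
finger_gap: 9.7
```

The slot end touched the stud at x≈538.0, against a predicted 537.7, with 6 N. I'll back off 0.5 mm, lower onto the cover, release and rise.

```bash
python3 -m handwheel '[[-0.0005,0,0,0],[-0.0005,0,0.0006,0],[-0.0005,0,0.0012,0],[-0.0005,0,0.0012,0]]'; python3 -m handwheel '[[0,0,0,0],[0,0,0,0],[0,0,0,0],[0,0,0,0]]' 0.6 30; python3 plan.py 537.2 -41.1 150 7.9
```

```text
clock: 17.08
eef_pos: [537.8, -40.9, 66.4]
eef_rot: [-3.141, 0.005, 0.139]
wrist_force: [-2.5, -0.0, 2.6]
finger_gap: 9.9
clock: 17.58
eef_pos: [537.8, -40.9, 66.4]
eef_rot: [-3.141, 0.005, 0.139]
wrist_force: [-0.1, 0.5, -0.2]
finger_gap: 37.5
t 17.57 pos [537.8 -40.9  66.4] yaw 7.96 tilt [-179.98    0.31] F [-0.1  0.5 -0.2] gap 37.5
shift m [-0.0011  0.0001 -0.0836] turn 0.06 q [-0.14  0.45  1.69 -0.    1.01  1.29]
```

```bash
python3 -m handwheel '[[0,0,-0.02,0],[0,0,-0.06,0],[0,0,-0.11,0],[0,0,-0.11,0]]'; python3 -m handwheel '[[0,0,-0.02,0],[-0.05,-0.03,-0.02,0],[-0.09,-0.08,-0.02,0],[-0.11,-0.14,-0.02,0],[-0.13,-0.2,-0.02,0]]';python3 -m handwheel '[[0,-0.06,0,0],[0,-0.12,0,0],[0,-0.12,0,0],[0,-0.12,0,0]]'; python3 - <<'E'
from h import *
T=cams.camera("top")[:,:,::-1];S=cams.camera("side")[:,:,::-1]
cv2.imwrite("pics/side4.png",S);cv2.imwrite("pics/top4.png",T)
cv2.imwrite("pics/m8.png",np.hstack([crop(T,285,365,165,245,5),crop(S,275,355,175,255,5)]))
E
```

```text
clock: 18.08
eef_pos: [539.9, -41.0, 180.1]
eef_rot: [3.14, -0.001, 0.139]
wrist_force: [-0.2, -0.6, -1.0]
finger_gap: 37.7
clock: 18.7
eef_pos: [383.3, 137.6, 199.1]
eef_rot: [3.14, -0.001, 0.138]
wrist_force: [1.5, -0.2, -0.8]
finger_gap: 38.0
clock: 19.2
eef_pos: [366.6, 256.0, 198.2]
eef_rot: [3.14, 0.001, 0.139]
wrist_force: [-0.1, -0.0, -0.7]
finger_gap: 37.6
```

View pics/m8.png

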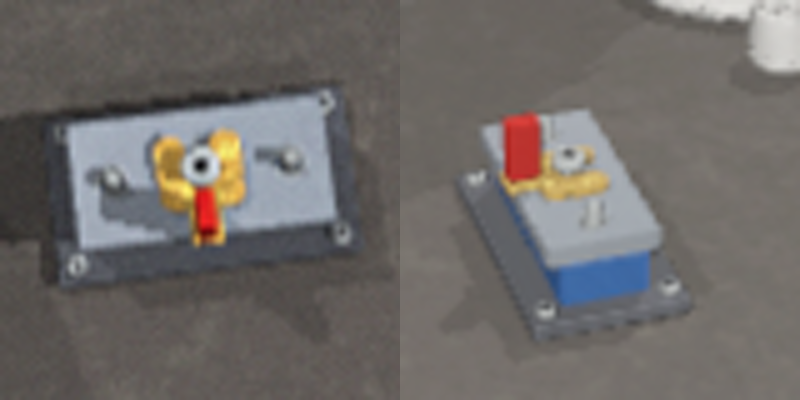

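The clip sits flat under the head with the stud in its slot (stud head at about (325.5,198.2) in the top view), and the cover is flush with both pins showing. One numeric check before handing in.

```bash
python3 - <<'E'
from fit import *
ims={n:cv2.imread(f"pics/{n}4.png") for n in("top","side")}
mred=lambda im:((hsv(im)[0]<6)|(hsv(im)[0]>174))&(hsv(im)[1]>140)&(hsv(im)[2]>70)
x,r=fit(ims,mred,TAB,[563.5,-38,.138],50.5,1); print("throat from tab",x.round(2),r)
x,r=fit(ims,mgray,COVER,[563.5,-38,.138],42,1); print("cover",x.round(2),r)
d=cv2.absdiff(cv2.imread("pics/top0.png"),ims["top"]).max(2)
for nm,(u,v) in dict(gauge=(293,269),hous=(319,118),vb=(346,135)).items(): print(nm,int((d[v-10:v+10,u-12:u+12]>40).sum()))
print(read_state()["clock"])
E
```

```text
throat from tab [ 5.6392e+02 -3.8800e+01  1.0000e-01] [0.139 0.084]
cover [ 5.6502e+02 -4.0960e+01  1.5000e-01] [0.098 0.697]
gauge 0
hous 0
vb 0
19.3
```

```bash
python3 -c "
from cell import manip; print(manip.sign_off())"
```

```text
the job is handed in; nothing more can be done
None
```

The cover is on the fixture and the clip is home under the stud's head; I handed the job in at about 19.3 s of the 72 s.

**Cover:** I lowered it in the gripper over both dowels until it was flush. The tool stopped at 46.9 mm, exactly the flush height, with 11–15 N of push, and I held it there before letting go.

**Clip:** I took the smallest of the three clips and slid it in from the robot's side until the slot end touched the stud with about 6 N. I then backed off 0.5 mm, set it down on the cover and released it.

**Last checks:**
- **Clip position:** the fit to its tab in both cameras puts the throat at (563.9, -38.8). The fixture's centre measured (563.8, -38.7) at the start. The pictures show the stud in the slot and the clip flat.
- **Cover position:** the last numeric fit read (565.0, -41.0), about 2.6 mm off, inside the 4 mm limit. I don't trust that fit: its side-view residual was 0.70, against 0.01 or less in the first fits. The pictures show the cover flush with both dowels through it.
- **Other parts:** no pixel changes at the housing, V-block or gauge block.
- **Gripper:** clear of everything.

One slip on the way: I typed one sideways correction with the wrong sign (0.7 mm) while still above the pins. I found it when I rechecked and corrected it before lowering.

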